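# Lock a hammer-foot post into an optical rail

## Task

Take the hammer-foot post out of its blue stand and lower its foot lengthwise into the slot of the aluminium rail, until the brass collar lies flush on top. Slide it along the slot toward the middle until it comes up against the hidden stop inside, and there swing the red lever a quarter turn anticlockwise (seen from above) as far as it goes, so that the foot is caught crosswise under the lips of the slot. Let go, and leave the bottle, the lens ring and the white cap where they are.

Things in the scene. Friction and masses are not known exactly. Their poses are not given: they have to be found in the camera images.
- foot_grip (a point): Hammer-foot post, 0.15 to 0.3 kg. Point: on its axis, half-way up its black square post (18 x 18 mm, from 26 mm below to 16 mm above this point), where it is grasped. Axes: z up the post, y along the red lever and along the long side of the foot, x across. It starts upright in the stand, hung by its collar, foot in the hole: lift straight up 30 mm or more to free it.
- foot_sole (a point): Centre of the underside of the steel hammer foot, 60 mm below foot_grip, same axes. Heights above the sole: foot 0 to 8 mm, 40 mm long (y) x 10 mm wide (x); neck 10 mm diameter to 28 mm; brass collar 44 mm diameter, 28 to 34 mm; black post 34 to 76 mm. With the collar lying on the rail the sole is 10 mm above the rail's underside.
- lever_tip (a point): Free end of the red lever, on its centre line, same axes as the post: a bar 10 mm wide and 10 mm high that sticks out of the post along its +y to 78 mm from the axis, 36 to 46 mm above the sole. It is fixed to the post and turns the whole of it.
- rail: Aluminium rail, screwed down: 60 mm wide (its x), 320 mm long (its y), 38 mm high. Origin: centre of its underside. Along the middle of its top runs one slot along y, 13 mm wide, from y = -105 to +105 mm; beyond, the ends are solid. The slot's lips are 16 mm thick; below them it goes on 13 mm deeper, and guides keep the foot lengthwise. The post may go in near either end, lever either way.
- rail_slot (a point): Middle of the slot, at the rail's top face; rail's axes. Under the lips a cross stop 8 mm thick sits in the slot within 25 mm of here along y (new each time, given by no reading: feel for it). A foot touching it, from either side, or up to 3 mm short of it, can turn under the lips: only anticlockwise from above, to a firm end at a quarter turn (to 0.15 rad). Elsewhere it cannot turn.
- stand: Blue plastic stand block, fixed: 70 mm (x) x 80 mm (y) x 34 mm high, with a through-hole 15 mm (x) x 45 mm (y) in the middle that holds the foot. Origin: centre of its underside; its axes are those of the post at the start (to 0.03 rad).
- bottle_mid (a point): Bystander: white square bottle 50 x 50 mm, 60 mm high, with a dark round cap to 82 mm; the point is on its axis 40 mm up. Loose.
- lens_ring_mid (a point): Bystander: flat black lens ring, 64 mm outside diameter, 18 mm high; the point is its centre, 9 mm up. Loose.
- cap_center (a point): Bystander: white round cap, 60 mm diameter, 12 mm high; the point is its centre. Loose.
Mind the look-alikes: they are no part of the job. Of the things that look like the part that bears foot_grip, the middle-sized one is meant.

How it is judged:
By the outcome, as a careful person would: the job done as asked, in the order asked, and still so for the second after the job is handed in, with the robot touching nothing.
It also fails if it takes over 64 s, if anything falls off the work surface, if the arm or the gripper's body presses on something with over 40 N, if the wrist force passes 120 N, or if a joint passes its speed limit or range.

## Robot

A 7-joint arm with a two-finger parallel gripper is mounted at the origin on the work surface. World frame = base frame: x ahead of the robot, y to its left, z up, the work surface at z = 0. Lengths are in m, angles in rad, forces in N, time in s.
With the tool pointing down it reaches from about 0.4 to 0.875 m from the base axis. Payload 6.5 kg.
Tool frame: the origin (TCP) lies between the finger pads; the fingertips stand 17 mm ahead of it and the grasp point (between the pads) lies 2 mm behind it; x points along the fingers, z is the direction in which the jaws open and shut, and the axes are right-handed (so a half turn about x gives the same grasp; the last joint's range is limited). The gripper opens to 85 mm and grips with 20 to 120 N. Pads are 22 mm wide; open, the fingers measure 114 mm over their backs; the gripper's body (76 mm by 85 mm) begins 54 mm behind the grasp point. The pads swing forward as they close: fully open they stand 13 mm farther back than shut.
Start: joints at [1.074, 0.536, -0.004, 1.538, 0.003, 1.067, -0.071], TCP at [0.271, -0.591, 0.248] pointing down, gripper open.
Joint ranges: [-2.7, 2.7], [-0.37, 2.16], [-1.27, 1.26], [0.24, 2.4], [-1.31, 4.45], [0.19, 1.91], [-2.76, 2.76]. Speed limits (rad/s): [2.39, 2.39, 3.14, 3.14, 3.14, 3.14, 3.14].

## Interface

Orientations are given as a rotation vector (axis times angle).
In Python, from cell import readout, eyes, robot gives the robot as it stands.
- The arm moves only by the tool arm_command, never from a script. Its argument "increments" is a list that holds one entry, the list of rows, each a list of 7 numbers: the shift along the tool's x, y, z in cm, then the turn, a rotation vector about the tool's x, y, z in rad, then the closure, from -1 (fully open) to 1 (shut). A call has 1 to 8 rows; each row is the pose to reach, as a shift and turn from the pose commanded when the call began, along the tool's axes at that moment; what a row does not reach only later rows make up. A row lasts 1/10 s, in which the tool goes at most 50 mm and 8.59 degrees, less where a joint would pass 70% of its speed; a pose out of reach is approached as far as the arm can. A call with a gripper value outside its range is refused whole. The fingers move at their own pace and stop on an object; "force" is the grip in N (left out, the last holds). Time passes only in rows, so rows that repeat a pose let the fingers close. It gives the time, the measured TCP pose, the force and the opening at its end, in the units of the state.
- readout.read_state(): the state, without advancing time (a new reading comes with each control period).
- eyes.read_camera(name): name is "scene" or "top" or "wrist"; returns (picture, depth): 420x560x3 uint8, blue, green, red; 420x560 float32, m along the optical axis (not along the pixel's ray), 0 where there is no reading.
- eyes.get_calibration(name): a dict with "intrinsics" (3x3 intrinsics, pixels), "rvec" (rotation vector, rad) and "tvec" (3), from world to camera coordinates, as OpenCV has them. Camera axes: x right, y down, z forward; pixel columns grow to the right and rows downward; lengths in m; the calibration is good to about 2 mm. A picture is of the moment at which its call begins: read the wrist's pose just before it. get_calibration takes no time and is no camera call; for the wrist camera it gives the pose at the moment of the call.
- robot.job_done(): hands the job in, once; it reports no verdict.
The state is a dict: "clock": time; "joint_pos": joint angles; "qvel": joint speeds; "effort": joint torques, N m; "eef_pos": TCP position; "eef_rot": TCP orientation; "wrist_force": force on the tool from outside, world axes, zero at the start; "ft_torque": the same for the moment, N m; "grip_width": finger opening in m.
Only numpy, scipy, OpenCV 4.12 (cv2) and the standard library are available. Lean on these libraries where they do the work, as an engineer would, in place of code of your own. Each camera call takes 0.05 s, during which the arm holds its last target. There are 200 camera calls.

## Working session

There is one attempt and no reset: what is moved stays moved. The work goes in short steps, Python scripts to look and compute and a tool call to move; the robot and the scene stay as the last step left them, time stands still between calls to the robot, and variables do not carry over. Pictures are saved under pics/ and viewed, about 8 in all and at most 12, crops included, and the job is handed in when it is done.

Besides the shell and the picture viewer there is one more tool, called after "Call:" as name(argument=value, ...) on one line, values as JSON. arm_command: Moves the arm, as the interface text tells. Its arguments: {"type":"object","properties":{"increments":{"type":"array"},"force":{"type":"number"}},"required":["increments"]}

```bash
ls; mkdir -p pics
cat > h.py <<'E'
import numpy as np, cv2
from scipy.spatial.transform import Rotation as R
from cell import readout, eyes, robot
def grab(n):
    c=eyes.get_calibration(n); p,d=eyes.read_camera(n)
    np.savez('last_%s.npz'%n,p=p,d=d,K=c["intrinsics"],r=c["rvec"],t=c["tvec"]); return p,d
def load(n):
    z=np.load('last_%s.npz'%n); return z['p'],z['d'],z['K'],R.from_rotvec(np.ravel(z['r'])).as_matrix(),np.ravel(z['t'])
def cloud(n):
    p,d,K,Rm,t=load(n); v,u=np.mgrid[:d.shape[0],:d.shape[1]]
    c=np.stack([(u-K[0,2])/K[0,0]*d,(v-K[1,2])/K[1,1]*d,d],-1)
    w=(c-t)@Rm; w[d==0]=np.nan; return p,w
def pix(n,P):
    p,d,K,Rm,t=load(n); c=np.atleast_2d(P)@Rm.T+t; c=c@K.T; return c[:,:2]/c[:,2:]
def ray(n,u,v,z):
    "point at height z on pixel ray"
    p,d,K,Rm,t=load(n); o=-Rm.T@t; q=Rm.T@np.linalg.inv(K)@[u,v,1]; return o+q*(z-o[2])/q[2]
E
python3 - <<'E'
from h import *
a,_=grab("top"); b,_=grab("scene")
cv2.imwrite("pics/a.png",a); cv2.imwrite("pics/b.png",b)
s=readout.read_state(); print(s)
E
```

```text
pics
{'clock': 0.1, 'joint_pos': array([ 1.07377382,  0.53711979, -0.00442093,  1.53874556,  0.00260402,
        1.06733358, -0.07118994]), 'qvel': array([-0.00099628, -0.00252979, -0.00039175, -0.00407928,  0.00144943,
        0.00059005,  0.00012367]), 'effort': array([ 2.08314217e-03, -5.84560812e+01,  1.05143577e+00, -2.59778202e+01,
        1.26556365e-02,  4.53079891e-03,  5.32262754e-05]), 'eef_pos': array([ 0.27120392, -0.59012275,  0.24749304]), 'eef_rot': array([ 0.88701989,  1.38421732, -0.88578653]), 'wrist_force': array([ 0.46496241, -0.07831046,  0.43857524]), 'ft_torque': array([-0.05549982,  0.01949801,  0.02784953]), 'grip_width': 0.08575628678418613}
```

View pics/a.png

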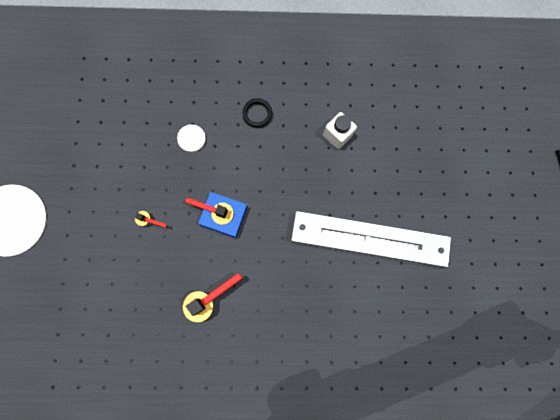

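View pics/b.png

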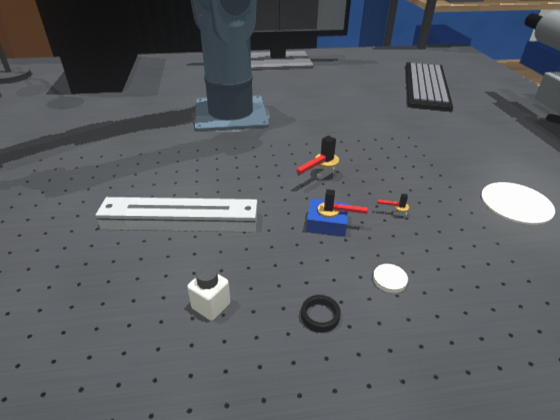

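Top view: there are three hammer-foot posts, a small one at (143,218), a large one at (198,307) and a middle-sized one at (222,213). The middle-sized one stands in the blue stand with its lever tip at (187,201), so it fits the description. The rail is centred near (371,239). The bystanders are the ring (257,113), the cap (191,138) and the bottle (340,130). Next I'll take an enlarged crop and measure positions.

Run:
```python
from h import *
p,w=cloud("top")
cv2.imwrite("pics/c.png",np.hstack([cv2.resize(p[180:250,170:260],None,fx=4.2,fy=4.2,interpolation=3),cv2.resize(p[200:270,285:375],None,fx=1.5,fy=4.2*1,interpolation=3)]) if 0 else np.vstack([cv2.resize(p[185:245,175:265],(720,300),interpolation=3)[:, :],cv2.resize(p[205:270,285:455],(720,275),interpolation=3)]))
hsv=cv2.cvtColor(p,cv2.COLOR_BGR2HSV)
def st(name,m):
    q=w[m]; q=q[~np.isnan(q[:,0])]; print(name,len(q),np.median(q,0).round(4),q.min(0).round(3),q.max(0).round(3)); return q
H,S,V=hsv[...,0],hsv[...,1],hsv[...,2]
roi=np.zeros(H.shape,bool); roi[185:245,175:265]=1
blue=roi&(H>105)&(H<130)&(S>150); q=st('blue',blue)
top=q[abs(q[:,2]-.034)<.006]; r=cv2.minAreaRect(top[:,:2].astype(np.float32)*1000); print(r)
red=roi&((H<8)|(H>172))&(S>150); q=st('red',red); 
d=q[:,:2]-q[:,:2].mean(0); print('red axis',np.linalg.svd(d,full_matrices=False)[2][0], cv2.minAreaRect(q[:,:2].astype(np.float32)*1000))
yel=roi&(H>15)&(H<35)&(S>120); q=st('yel',yel); print(cv2.minEnclosingCircle(q[:,:2].astype(np.float32)*1000))
blk=roi&(V<45)&(w[...,2]>.08); q=st('post',blk); print(cv2.minAreaRect(q[:,:2].astype(np.float32)*1000))
roi[:]=0; roi[200:275,280:460]=1
al=roi&(w[...,2]>.03)&(w[...,2]<.046); q=st('rail',al); r=cv2.minAreaRect(q[:,:2].astype(np.float32)*1000); print(r)
al=roi&(V>120); q=st('railV',al); r=cv2.minAreaRect(q[:,:2].astype(np.float32)*1000); print(r)
print('tip',ray("top",187,201,.05),'slot ends',ray("top",321,232,.038),ray("top",421,247,.038))
for n,u,v in(('bottle',342,127),('ring',257,113),('cap',191,138)): print(n,ray("top",u,v,.02))
```

```text
blue 932 [0.5562 0.169  0.0343] [ 0.518  0.127 -0.001] [0.608 0.229 0.066]
((563.5831298828125, 175.46517944335938), (80.22286224365234, 69.45217895507812), 71.69071197509766)
red 159 [0.5791 0.222  0.0518] [ 0.562  0.185 -0.002] [0.594 0.258 0.084]
red axis [-0.34971833 -0.93685489] ((579.3026733398438, 221.149169921875), (79.16771697998047, 9.541329383850098), 70.35227966308594)
yel 98 [0.5586 0.1654 0.0411] [0.543 0.155 0.035] [0.575 0.196 0.085]
((560.4631958007812, 175.56436157226562), 20.82539176940918)
post 3 [0.5579 0.1679 0.0811] [0.553 0.166 0.08 ] [0.562 0.17  0.084]
((557.4557495117188, 168.06512451171875), (0.07604801654815674, 10.487044334411621), 69.66653442382812)
rail 4103 [ 0.5155 -0.1299  0.0385] [ 0.463 -0.291  0.03 ] [0.57  0.032 0.044]
((516.2235717773438, -130.24313354492188), (321.51409912109375, 61.4933967590332), 81.19954681396484)
railV 4762 [ 0.5164 -0.13    0.0381] [ 0.462 -0.307 -0.005] [0.577 0.033 0.044]
((518.91162109375, -138.51097106933594), (337.5189208984375, 69.34428405761719), 81.20579528808594)
tip [0.58524715 0.24611481 0.05      ] slot ends [ 0.52747555 -0.02671529  0.038     ] [ 0.49952314 -0.23091217  0.038     ]
bottle [ 0.76033029 -0.07656144  0.02      ]
ring [0.78859466 0.10862213 0.02      ]
cap [0.72887642 0.2489374  0.02      ]
```

View pics/c.png

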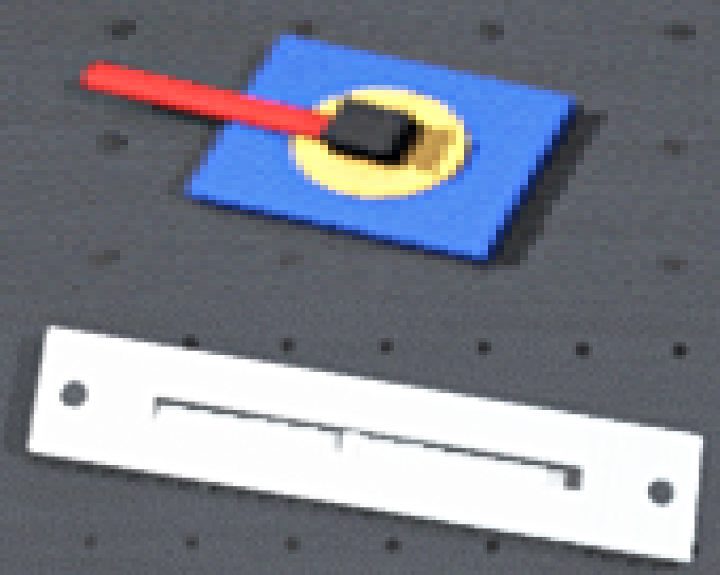

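The crop confirms it: the middle-sized post stands in the stand's hole, lever to the upper left. The rail's slot ends are at about u=321 and 421, and there is a faint tick in the slot near (365,237). Next, the shift to a point above the post.

```bash
cat >> h.py <<'E'
def go(P,yawz):
    "shift (cm) and turn in tool axes to reach TCP P, tool x down, jaw axis z at angle yawz (deg, either sense)"
    s=readout.read_state(); R0=R.from_rotvec(s["eef_rot"]); M=R0.as_matrix()
    for k in (0,180):
        a=np.radians(yawz+k); x=np.array([0,0,-1.]); z=np.array([np.cos(a),np.sin(a),0]); y=np.cross(z,x)
        T=R.from_matrix(np.column_stack([x,y,z])); rv=(R0.inv()*T).as_rotvec()
        print('k',k,'shift cm',(M.T@(np.array(P)-s["eef_pos"])*100).round(2),'turn',rv.round(4),'deg',np.degrees(np.linalg.norm(rv)).round(1))
    print('t',s["clock"],'pos',s["eef_pos"].round(4),'q',s["joint_pos"].round(3),'F',s["wrist_force"].round(1),'M',s["ft_torque"].round(2),'w',round(s["grip_width"],4))
    print(M.round(3))
E
python3 - <<'E'
from h import *
go([.562,.175,.2],70.5-90)
print(ray("top",365.3,237,.02))
E
```

```text
k 0 shift cm [  4.83  58.38 -57.36] turn [-7.996e-01 -1.600e-03 -5.000e-04] deg 45.8
k 180 shift cm [  4.83  58.38 -57.36] turn [ 2.342e+00 -6.000e-04  1.900e-03] deg 134.2
t 0.1 pos [ 0.2712 -0.5901  0.2475] q [ 1.074  0.537 -0.004  1.539  0.003  1.067 -0.071] F [ 0.5 -0.1  0.4] M [-0.06  0.02  0.03] w 0.0858
[[-0.001  0.909  0.418]
 [ 0.001  0.418 -0.909]
 [-1.    -0.    -0.002]]
[ 0.5206932  -0.12117341  0.02      ]
```

Call:
arm_command(increments=[[[4.8, 58.4, -57.4, -0.8, 0, 0, -1], [4.8, 58.4, -57.4, -0.8, 0, 0, -1], [4.8, 58.4, -57.4, -0.8, 0, 0, -1], [4.8, 58.4, -57.4, -0.8, 0, 0, -1], [4.8, 58.4, -57.4, -0.8, 0, 0, -1], [4.8, 58.4, -57.4, -0.8, 0, 0, -1], [4.8, 58.4, -57.4, -0.8, 0, 0, -1], [4.8, 58.4, -57.4, -0.8, 0, 0, -1]]], force=60)

```text
clock: 0.9
eef_pos: [0.4134, -0.2155, 0.2247]
eef_rot: [0.267, 1.554, -0.267]
wrist_force: [0.9, -1.1, -0.2]
grip_width: 0.0853
```

```bash
python3 -c "
from h import *
go([.562,.175,.2],70.5-90)"
```

```text
k 0 shift cm [ 2.47 41.77  0.97] turn [ 0.     -0.0001  0.0001] deg 0.0
k 180 shift cm [ 2.47 41.77  0.97] turn [-3.1416e+00 -2.0000e-04 -1.0000e-04] deg 180.0
t 0.9 pos [ 0.4134 -0.2155  0.2247] q [ 0.672  0.277 -0.335  2.016  0.118  0.867 -0.069] F [ 0.9 -1.1 -0.2] M [-0.04 -0.08 -0.01] w 0.0853
[[-0.     0.334  0.943]
 [-0.     0.943 -0.334]
 [-1.    -0.    -0.   ]]
```

```bash
python3 -c "
from h import *
p,d=grab('wrist'); cv2.imwrite('pics/d.png',p)
print(pix('wrist',[[.5162,-.1302,.038],[.5275,-.0267,.038],[.4995,-.2309,.038]]).round(0))"
```

```text
[[ 357.   45.]
 [ 334. -106.]
 [ 370.  168.]]
```

View pics/d.png

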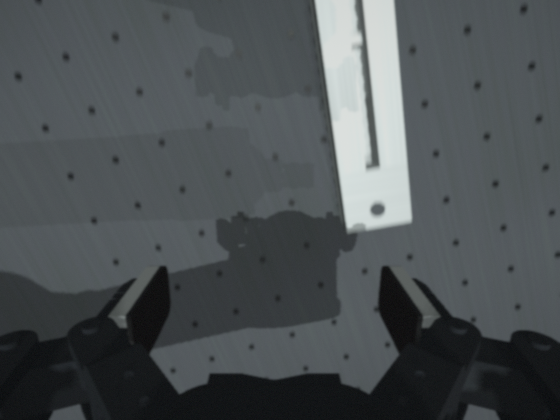

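The wrist view shows the rail with its near slot end at (373,168), 3 px from the prediction. I'll take a quick detour over the rail for a full close look before the pick.

```bash
python3 -c "
from h import *
go([.49,-.25,.24],-8.8)"
```

```text
k 0 shift cm [-1.56 -1.73  8.35] turn [-1.764e-01  1.000e-04 -4.800e-03] deg 10.1
k 180 shift cm [-1.56 -1.73  8.35] turn [ 2.9652e+00 -7.2000e-03 -2.0000e-04] deg 169.9
t 0.95 pos [ 0.4166 -0.2065  0.2245] q [ 0.664  0.277 -0.346  2.018  0.115  0.866 -0.075] F [ 1.8  7.3 -0.3] M [ 0.51 -0.13 -0.03] w 0.0851
[[ 0.001  0.324  0.946]
 [ 0.005  0.946 -0.324]
 [-1.     0.005 -0.   ]]
```

Call:
arm_command(increments=[[[-1.6, -3.5, 8.3, -0.18, 0, 0, -1], [-1.6, -3.5, 8.3, -0.18, 0, 0, -1], [-1.6, -3.5, 8.3, -0.18, 0, 0, -1], [-1.6, -3.5, 8.3, -0.18, 0, 0, -1]]])

```text
clock: 1.35
eef_pos: [0.4797, -0.2784, 0.2403]
eef_rot: [0.127, 1.568, -0.126]
wrist_force: [-0.7, 0.5, -0.2]
grip_width: 0.0853
```

Run:
```python
from h import *
p,d=grab('wrist'); 
c,a=np.array([.5162,-.1302]),np.radians(81.2); Y=np.array([np.cos(a),np.sin(a)]);X=np.array([Y[1],-Y[0]])
P=[[*(c+x*X+y*Y),.038] for y in(105,50,0,-50,-105) for x in(-6.5,6.5)] if 0 else [[*(c+(x*X+y*Y)/1000),.038] for y in(105,50,0,-50,-105) for x in(-6.5,6.5)]
print(pix('wrist',P).round(0).tolist())
# rectified top view of rail: 2.5 px/mm along, at z=.038
s=2.4
g=[[*(c+((j/s-40)*X+0*Y+(165-i/s)*Y)/1000),.038] for i in range(int(330*s)) for j in range(int(80*s))]
uv=pix('wrist',np.array(g)).reshape(int(330*s),int(80*s),2).astype(np.float32)
r=cv2.remap(p,uv[...,0],uv[...,1],cv2.INTER_CUBIC)
cv2.imwrite('pics/e.png',cv2.rotate(cv2.resize(r,None,fx=2.5,fy=1),cv2.ROTATE_90_CLOCKWISE))
go([.49,-.25,.24],-8.8)
```

```text
[[280.0, -162.0], [297.0, -162.0], [280.0, -74.0], [296.0, -74.0], [280.0, -2.0], [296.0, -2.0], [280.0, 63.0], [295.0, 63.0], [280.0, 129.0], [294.0, 128.0]]
k 0 shift cm [0.02 2.9  0.63] turn [-0.0067 -0.0017 -0.0008] deg 0.4
k 180 shift cm [0.02 2.9  0.63] turn [ 3.1349e+00 -1.3000e-03  2.7000e-03] deg 179.6
t 1.4 pos [ 0.4791 -0.2777  0.2402] q [ 0.706  0.406 -0.336  1.788  0.157  0.976  0.147] F [-0.6 -0.9  0.5] M [ 0.05  0.01 -0.03] w 0.0857
[[-0.002  0.16   0.987]
 [ 0.001  0.987 -0.16 ]
 [-1.     0.001 -0.002]]
```

View pics/e.png

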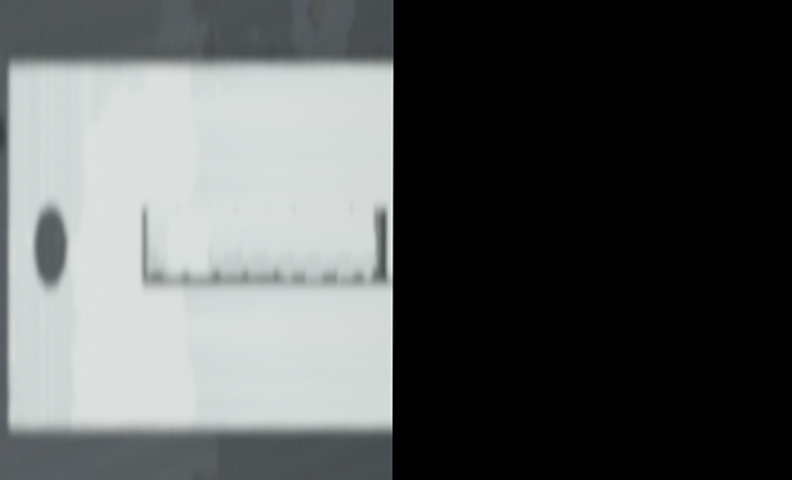

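The rectified wrist view covers the half of the rail with y<0. Rail edges are at rows 60 and 430, the slot end at col 144 (y=-105 mm, as it should be) and the slot centre is about 0.7 mm to +X of my estimate. The dark band at col 380 may be the stop's region, which I'll feel for later. On to the post.

```bash
python3 -c "
from h import *
go([.535,.10,.2],70.5-90)"
```

```text
k 0 shift cm [ 4.05 38.17 -0.5 ] turn [ 0.1801 -0.0018 -0.0006] deg 10.3
k 180 shift cm [ 4.05 38.17 -0.5 ] turn [-2.9615e+00  9.0000e-04 -2.7000e-03] deg 169.7
t 1.4 pos [ 0.4791 -0.2777  0.2402] q [ 0.706  0.406 -0.336  1.788  0.157  0.976  0.147] F [-0.6 -0.9  0.5] M [ 0.05  0.01 -0.03] w 0.0857
[[-0.002  0.16   0.987]
 [ 0.001  0.987 -0.16 ]
 [-1.     0.001 -0.002]]
```

Call:
arm_command(increments=[[[4, 38.2, -0.5, 0.18, 0, 0, -1], [4, 38.2, -0.5, 0.18, 0, 0, -1], [4, 38.2, -0.5, 0.18, 0, 0, -1], [4, 38.2, -0.5, 0.18, 0, 0, -1], [4, 38.2, -0.5, 0.18, 0, 0, -1], [4, 38.2, -0.5, 0.18, 0, 0, -1], [4, 38.2, -0.5, 0.18, 0, 0, -1], [4, 38.2, -0.5, 0.18, 0, 0, -1]]])

```text
clock: 2.2
eef_pos: [0.5342, 0.1036, 0.2006]
eef_rot: [0.265, 1.556, -0.264]
wrist_force: [0.1, 0.5, -0.1]
grip_width: 0.0855
```

Call:
arm_command(increments=[[[0, 0, 0, 0, 0, 0, -1], [0, 0, 0, 0, 0, 0, -1], [0, 0, 0, 0, 0, 0, -1]]])

```text
clock: 2.5
eef_pos: [0.5351, 0.0983, 0.2007]
eef_rot: [0.267, 1.555, -0.269]
wrist_force: [-0.1, -0.5, -0.1]
grip_width: 0.0854
```

Run:
```python
from h import *
p,d=grab('wrist'); cv2.imwrite('pics/f.png',p)
go([.562,.175,.2],70.5-90)
p,w=cloud('wrist')
g=cv2.cvtColor(p,cv2.COLOR_BGR2HSV);H,S,V=g[...,0],g[...,1],g[...,2]
near=np.hypot(w[...,0]-.562,w[...,1]-.175)<.1
def st(n,m):
    q=w[m&near]; print(n,len(q),np.median(q,0).round(4),cv2.minAreaRect(q[:,:2].astype(np.float32)*1000))
st('red',((H<8)|(H>172))&(S>120)&(abs(w[...,2]-.05)<.006))
st('yel',(H>15)&(H<35)&(S>100)&(abs(w[...,2]-.04)<.005))
st('blue',(H>105)&(H<130)&(S>120)&(abs(w[...,2]-.034)<.004))
st('post',(V<80)&(abs(w[...,2]-.082)<.005))
print(pix('wrist',[[.562,.175,.082]]))
```

```text
k 0 shift cm [ 0.07  8.15 -0.08] turn [-0.0019 -0.      0.0013] deg 0.1
k 180 shift cm [ 0.07  8.15 -0.08] turn [3.1397e+00 2.1000e-03 0.0000e+00] deg 179.9
t 2.55 pos [0.5354 0.098  0.2008] q [ 0.056  0.45  -0.41   1.844  0.226  0.894 -0.803] F [ 0.4  0.5 -0.2] M [-0.02 -0.03 -0.  ] w 0.0853
[[-0.     0.336  0.942]
 [-0.001  0.942 -0.336]
 [-1.    -0.001 -0.   ]]
red 891 [0.5765 0.2085 0.0524] ((575.8071899414062, 206.28277587890625), (44.69862365722656, 9.164434432983398), 70.88472747802734)
yel 1605 [0.5621 0.1703 0.0405] ((565.0363159179688, 173.31932067871094), (42.150634765625, 42.23286056518555), 70.56415557861328)
blue 4343 [0.5671 0.1884 0.0345] ((564.7313232421875, 173.96127319335938), (80.23690032958984, 70.05325317382812), 71.51080322265625)
post 0 [nan nan nan] ((0.0, 0.0), (0.0, 0.0), 0.0)
[[271.75420856  84.68549146]]
  return _methods._mean(a, axis=axis, dtype=dtype,
  ret = um.true_divide(
```

View pics/f.png

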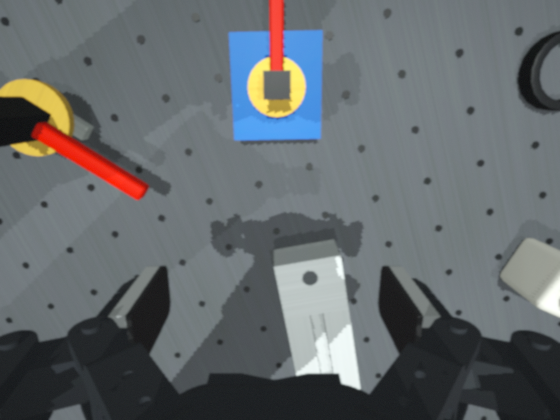

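Wrist view: the post top is centred at (277.5,85), the collar at about (276,87), the stand around it and the lever pointing up the image. Collar and stand agree on an axis at (0.565, 0.1737), yaw about 70.7°. I'll move over it, go down and grasp.

Call:
arm_command(increments=[[[0, 4.5, 0.2, 0, 0, 0, -1], [0, 8.1, 0.3, 0, 0, 0, -1], [2, 8.1, 0.3, 0, 0, 0, -1], [6, 8.1, 0.3, 0, 0, 0, -1], [10, 8.1, 0.3, 0, 0, 0, -1], [13, 8.1, 0.3, 0, 0, 0, -1], [13.6, 8.1, 0.3, 0, 0, 0, -1], [13.6, 8.1, 0.3, 0, 0, 0, -1]]])

```text
clock: 3.35
eef_pos: [0.5653, 0.174, 0.0646]
eef_rot: [0.267, 1.555, -0.269]
wrist_force: [0.9, 0.4, -0.2]
grip_width: 0.0857
```

Call:
arm_command(increments=[[[0, 0, 0, 0, 0, 0, -0.2], [0, 0, 0, 0, 0, 0, 0.2], [0, 0, 0, 0, 0, 0, 1], [0, 0, 0, 0, 0, 0, 1], [0, 0, 0, 0, 0, 0, 1], [0, 0, 0, 0, 0, 0, 1], [0, 0, 0, 0, 0, 0, 1], [0, 0, 0, 0, 0, 0, 1]]], force=60)

```text
clock: 4.15
eef_pos: [0.5658, 0.1755, 0.0656]
eef_rot: [0.267, 1.554, -0.266]
wrist_force: [-2.2, 0.8, 7.0]
grip_width: 0.0171
```

```bash
python3 -c "
from h import *
go([.565,.1737,.064],70.7-90)"
```

```text
k 0 shift cm [ 0.16 -0.2  -0.02] turn [-0.003   0.0005 -0.0003] deg 0.2
k 180 shift cm [ 0.16 -0.2  -0.02] turn [ 3.1386e+00 -5.0000e-04 -8.0000e-04] deg 179.8
t 4.15 pos [0.5658 0.1755 0.0656] q [-0.127  0.714 -0.342  1.786  0.348  0.7   -1.   ] F [-2.2  0.8  7. ] M [-0.06  0.4   0.02] w 0.0171
[[ 0.001  0.333  0.943]
 [ 0.     0.943 -0.333]
 [-1.     0.     0.   ]]
```

Call:
arm_command(increments=[[[-1, 0, 0, 0, 0, 0, 1], [-2.5, 0, 0, 0, 0, 0, 1], [-4, 0, 0, 0, 0, 0, 1], [-6, 0, 0, 0, 0, 0, 1], [-8, 0, 0, 0, 0, 0, 1], [-8, 0, 0, 0, 0, 0, 1], [-8, 0, 0, 0, 0, 0, 1], [-8, 0, 0, 0, 0, 0, 1]]], force=90)

```text
clock: 4.95
eef_pos: [0.5649, 0.1749, 0.144]
eef_rot: [0.266, 1.556, -0.268]
wrist_force: [-0.2, 1.1, -2.9]
grip_width: 0.0168
```

Run:
```python
from h import *
a=np.radians(81.2); Y=np.array([np.cos(a),np.sin(a)]); c=np.array([.5169,-.1303])
T=c+.067*Y; print(T)
go([*T,.145],81.2-90)
p,d=grab('wrist'); cv2.imwrite('pics/g.png',p)
```

```text
[ 0.52715005 -0.0640887 ]
k 0 shift cm [ -0.08 -23.79   4.41] turn [-0.1864 -0.0013  0.001 ] deg 10.7
k 180 shift cm [ -0.08 -23.79   4.41] turn [2.9552e+00 1.5000e-03 1.9000e-03] deg 169.3
t 4.95 pos [0.5649 0.1749 0.144 ] q [-0.092  0.6   -0.388  1.759  0.291  0.841 -0.954] F [-0.2  1.1 -2.9] M [-0.04  0.05 -0.06] w 0.0168
[[-0.002  0.333  0.943]
 [-0.001  0.943 -0.333]
 [-1.    -0.001 -0.001]]
```

View pics/g.png

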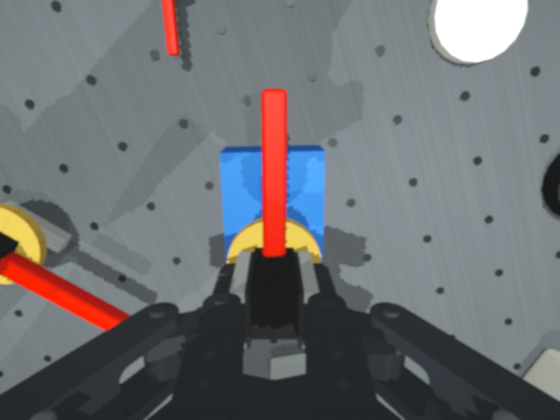

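Held: lever tip at (273,90), lever straight up the image, collar clear of the stand. Moving over the slot, about 67 mm toward the +y end.

Call:
arm_command(increments=[[[0, -4, 0.7, -0.03, 0, 0, 1], [0, -8, 1.5, -0.07, 0, 0, 1], [0, -12, 2.2, -0.1, 0, 0, 1], [0, -16, 3, -0.14, 0, 0, 1], [0, -20, 3.8, -0.17, 0, 0, 1], [0, -23, 4.3, -0.186, 0, 0, 1], [0, -23.8, 4.4, -0.186, 0, 0, 1], [0, -23.8, 4.4, -0.186, 0, 0, 1]]])

```text
clock: 5.8
eef_pos: [0.527, -0.0653, 0.1441]
eef_rot: [0.123, 1.569, -0.124]
wrist_force: [0.1, 1.2, -3.1]
grip_width: 0.0167
```

Call:
arm_command(increments=[[[0, 0, 0, 0, 0, 0, 1], [0, 0, 0, 0, 0, 0, 1], [0, 0, 0, 0, 0, 0, 1]]])

```text
clock: 6.1
eef_pos: [0.528, -0.0621, 0.1449]
eef_rot: [0.12, 1.567, -0.118]
wrist_force: [-0.0, 0.1, -2.3]
grip_width: 0.017
```

Run:
```python
from h import *
go([.52715,-.0641,.124],81.2-90)
p,d=grab('wrist'); cv2.imwrite('pics/i.png',p[0:420,140:420])
a=np.radians(81.2); Y=np.array([np.cos(a),np.sin(a)]); X=np.array([Y[1],-Y[0]]); c=np.array([.5169,-.1303])
P=[[*(c+(x*X+y*Y)/1000),.038] for y in(160,105) for x in(-30,-6.5,6.5,30)]
print(pix('wrist',P).round(0).tolist())
s=readout.read_state(); M=R.from_rotvec(s["eef_rot"]).as_matrix()
print('lever tip top',pix('wrist',s["eef_pos"]+M@[.02,.078,0]+0).round(1), pix('wrist',s["eef_pos"]+M@[.012,.077,0]).round(1))
w=cloud('wrist')[1]; g=cv2.cvtColor(p,cv2.COLOR_BGR2HSV);H,S=g[...,0],g[...,1]
m=((H<8)|(H>172))&(S>120)&(w[...,2]>.1); q=w[m]-s["eef_pos"]; q=q@M; print(cv2.minAreaRect(q[:,1:].astype(np.float32)*1000),np.median(q[:,0]))
k=(abs(w[...,2]-.038)<.003); q=(w[k][:,:2]-c)@np.column_stack([X,Y])*1000; q=q[(q[:,1]>110)&(abs(q[:,0])<40)]; print('edges at rail', len(q),np.percentile(q[:,0],[.5,50,99.5]),q[:,1].max())
```

```text
k 0 shift cm [ 2.09 -0.21 -0.05] turn [ 0.002  -0.     -0.0007] deg 0.1
k 180 shift cm [ 2.09 -0.21 -0.05] turn [-3.1396e+00  1.1000e-03 -0.0000e+00] deg 179.9
t 6.1 pos [ 0.528  -0.0621  0.1449] q [ 0.366  0.517 -0.427  1.913  0.297  0.772 -0.377] F [-0.   0.1 -2.3] M [-0.06  0.02 -0.03] w 0.017
[[ 0.     0.151  0.989]
 [ 0.001  0.989 -0.151]
 [-1.     0.001 -0.   ]]
[[223.0, 67.0], [261.0, 67.0], [282.0, 68.0], [321.0, 68.0], [226.0, 157.0], [262.0, 157.0], [282.0, 157.0], [317.0, 157.0]]
lever tip top [[271.7  84.3]] [[271.6  86.2]]
((41.4996337890625, 0.8269858360290527), (11.730193138122559, 69.24479675292969), 89.7088623046875) 0.013404401193197085
edges at rail 6096 [-29.60832429  -2.91415539  29.91310545] 159.26960762373787
```

View pics/i.png

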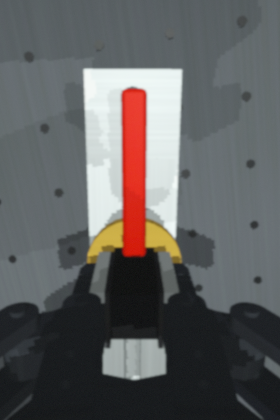

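The rail edges measured again at ±30 mm, with the end at 159 mm, so the estimate holds. The lever hangs parallel to the rail, within about 0.8 mm laterally. Lowering the foot to just into the slot.

Call:
arm_command(increments=[[[1, -0.1, -0.08, 0, 0, 0, 1], [2.2, -0.2, -0.08, 0, 0, 0, 1], [3.4, -0.2, -0.08, 0, 0, 0, 1], [4.2, -0.2, -0.08, 0, 0, 0, 1], [4.5, -0.2, -0.08, 0, 0, 0, 1], [4.8, -0.2, -0.08, 0, 0, 0, 1], [5.1, -0.2, -0.08, 0, 0, 0, 1], [5.1, -0.2, -0.08, 0, 0, 0, 1]]])

```text
clock: 6.95
eef_pos: [0.5266, -0.0656, 0.0937]
eef_rot: [0.121, 1.568, -0.121]
wrist_force: [-1.0, -0.9, -2.9]
grip_width: 0.0165
```

```bash
python3 -c "
from h import *
go([.52715,-.0641,.0696],81.2-90)"
```

```text
k 0 shift cm [2.41 0.16 0.03] turn [-0.0004 -0.0002  0.    ] deg 0.0
k 180 shift cm [2.41 0.16 0.03] turn [3.1412e+00 0.0000e+00 2.0000e-04] deg 180.0
t 6.95 pos [ 0.5266 -0.0656  0.0937] q [ 0.34   0.596 -0.387  1.939  0.348  0.671 -0.416] F [-1.  -0.9 -2.9] M [ 0.01  0.01 -0.03] w 0.0165
[[-0.     0.153  0.988]
 [ 0.     0.988 -0.153]
 [-1.    -0.    -0.   ]]
```

No vertical load with the sole 4 mm below the rail top, so the foot is in the slot. Lowering on to the collar.

Call:
arm_command(increments=[[[0.5, 0, 0, 0, 0, 0, 1], [1, 0, 0, 0, 0, 0, 1], [1.5, 0, 0, 0, 0, 0, 1], [1.9, 0, 0, 0, 0, 0, 1], [2.2, 0, 0, 0, 0, 0, 1], [2.2, 0, 0, 0, 0, 0, 1]]])

```text
clock: 7.55
eef_pos: [0.5263, -0.0656, 0.0714]
eef_rot: [0.121, 1.568, -0.121]
wrist_force: [-0.1, -0.0, -2.5]
grip_width: 0.0166
```

Call:
arm_command(increments=[[[0.1, 0, 0, 0, 0, 0, 1], [0.2, 0, 0, 0, 0, 0, 1], [0.25, 0, 0, 0, 0, 0, 1], [0.25, 0, 0, 0, 0, 0, 1]]])

```text
clock: 7.95
eef_pos: [0.5268, -0.0657, 0.0697]
eef_rot: [0.121, 1.567, -0.121]
wrist_force: [-0.7, -0.2, 1.1]
grip_width: 0.0167
```

```bash
python3 -c "
from h import *
go([.52715,-.0641,.0696],81.2-90)"
```

```text
k 0 shift cm [0.01 0.16 0.01] turn [-0.0003  0.0003  0.0001] deg 0.0
k 180 shift cm [0.01 0.16 0.01] turn [ 3.1413e+00  2.0000e-04 -4.0000e-04] deg 180.0
t 7.95 pos [ 0.5268 -0.0657  0.0697] q [ 0.323  0.636 -0.366  1.946  0.372  0.625 -0.437] F [-0.7 -0.2  1.1] M [0.   0.23 0.04] w 0.0167
[[ 0.     0.153  0.988]
 [-0.     0.988 -0.153]
 [-1.    -0.     0.   ]]
```

The collar is down: TCP z is 0.0697 against 0.0696 expected, and the vertical force has risen. Now sliding toward the middle in short steps, watching the force.

Call:
arm_command(increments=[[[0, -0.3, 0, 0, 0, 0, 1], [0, -0.6, 0, 0, 0, 0, 1], [0, -0.9, 0, 0, 0, 0, 1], [0, -1.2, 0, 0, 0, 0, 1], [0, -1.4, 0, 0, 0, 0, 1], [0, -1.4, 0, 0, 0, 0, 1]]])

```text
clock: 8.55
eef_pos: [0.525, -0.0797, 0.0697]
eef_rot: [0.121, 1.566, -0.121]
wrist_force: [1.8, 2.8, 3.4]
grip_width: 0.0167
```

Call:
arm_command(increments=[[[0, -0.2, 0, 0, 0, 0, 1], [0, -0.4, 0, 0, 0, 0, 1], [0, -0.6, 0, 0, 0, 0, 1], [0, -0.8, 0, 0, 0, 0, 1], [0, -0.8, 0, 0, 0, 0, 1]]])

```text
clock: 9.05
eef_pos: [0.5237, -0.0871, 0.0696]
eef_rot: [0.121, 1.567, -0.12]
wrist_force: [0.6, 4.6, 5.1]
grip_width: 0.0162
```

Call:
arm_command(increments=[[[0, -0.2, 0, 0, 0, 0, 1], [0, -0.4, 0, 0, 0, 0, 1], [0, -0.6, 0, 0, 0, 0, 1], [0, -0.8, 0, 0, 0, 0, 1], [0, -0.8, 0, 0, 0, 0, 1]]])

```text
clock: 9.55
eef_pos: [0.5225, -0.0949, 0.0697]
eef_rot: [0.121, 1.567, -0.12]
wrist_force: [1.6, 5.1, 6.8]
grip_width: 0.0171
```

Call:
arm_command(increments=[[[0, -0.2, 0, 0, 0, 0, 1], [0, -0.4, 0, 0, 0, 0, 1], [0, -0.6, 0, 0, 0, 0, 1], [0, -0.6, 0, 0, 0, 0, 1]]])

```text
clock: 9.95
eef_pos: [0.5215, -0.1008, 0.0697]
eef_rot: [0.121, 1.567, -0.12]
wrist_force: [1.5, 5.1, 5.8]
grip_width: 0.0166
```

Call:
arm_command(increments=[[[0, -0.2, 0, 0, 0, 0, 1], [0, -0.4, 0, 0, 0, 0, 1], [0, -0.6, 0, 0, 0, 0, 1], [0, -0.6, 0, 0, 0, 0, 1]]])

```text
clock: 10.35
eef_pos: [0.5213, -0.1018, 0.0699]
eef_rot: [0.123, 1.566, -0.113]
wrist_force: [1.2, 15.8, 7.2]
grip_width: 0.0168
```

Call:
arm_command(increments=[[[0, -0.2, 0, 0, 0, 0, 1], [0, -0.4, 0, 0, 0, 0, 1], [0, -0.5, 0, 0, 0, 0, 1], [0, -0.5, 0, 0, 0, 0, 1]]])

```text
clock: 10.75
eef_pos: [0.5211, -0.1033, 0.0702]
eef_rot: [0.124, 1.565, -0.108]
wrist_force: [1.0, 23.2, 10.4]
grip_width: 0.0171
```

Firm contact at TCP y ≈ -0.101 (foot axis about +28 mm along the slot), force 23 N against 5 N while sliding. I'll ease off so that it presses only lightly.

Call:
arm_command(increments=[[[0, 0.3, 0, 0, 0, 0, 1], [0, 0.6, 0, 0, 0, 0, 1], [0, 0.8, 0, 0, 0, 0, 1], [0, 0.8, 0, 0, 0, 0, 1]]], force=110)

```text
clock: 11.15
eef_pos: [0.5214, -0.1021, 0.0699]
eef_rot: [0.121, 1.566, -0.118]
wrist_force: [-0.0, 8.1, 8.6]
grip_width: 0.0163
```

```bash
python3 -c "
from h import *
go([.5213,-.1015,.0696],81.2-90)"
```

```text
k 0 shift cm [ 0.03  0.06 -0.02] turn [ 0.0014  0.001  -0.0021] deg 0.2
k 180 shift cm [ 0.03  0.06 -0.02] turn [-3.1402e+00  3.2000e-03  1.5000e-03] deg 179.9
t 11.15 pos [ 0.5214 -0.1021  0.0699] q [ 0.396  0.637 -0.37   1.945  0.372  0.625 -0.364] F [-0.   8.1  8.6] M [ 1.94 -0.05  0.01] w 0.0163
[[ 0.001  0.152  0.988]
 [ 0.002  0.988 -0.152]
 [-1.     0.002  0.001]]
```

Call:
arm_command(increments=[[[0, 0.1, -0.01, -0.08, 0, 0, 1], [0, 0.1, -0.03, -0.16, 0, 0, 1], [0, 0.1, -0.05, -0.26, 0, 0, 1], [0, 0.09, -0.06, -0.36, 0, 0, 1], [0, 0.09, -0.06, -0.36, 0, 0, 1]]])

```text
clock: 11.65
eef_pos: [0.5191, -0.1016, 0.0698]
eef_rot: [-0.163, 1.566, 0.166]
wrist_force: [-4.9, 7.5, 14.4]
grip_width: 0.0168
```

```bash
python3 -c "
from h import *
go([.5213,-.1015,.0696],171.2-90)"
```

```text
k 0 shift cm [ 0.02 -0.03  0.21] turn [-1.2076e+00 -4.0000e-04 -2.7000e-03] deg 69.2
k 180 shift cm [ 0.02 -0.03  0.21] turn [ 1.934e+00 -3.000e-03  4.000e-04] deg 110.8
t 11.65 pos [ 0.5191 -0.1016  0.0698] q [ 0.464  0.653 -0.459  1.944  0.459  0.65  -0.076] F [-4.9  7.5 14.4] M [1.66 0.89 0.  ] w 0.0168
[[-0.002 -0.208  0.978]
 [ 0.002  0.978  0.208]
 [-1.     0.002 -0.002]]
```

It turns freely. Continuing.

Call:
arm_command(increments=[[[-0.05, 0, 0, -0.1, 0, 0, 1], [-0.1, 0, 0, -0.22, 0, 0, 1], [-0.1, -0.02, -0.02, -0.34, 0, 0, 1], [-0.1, -0.04, -0.04, -0.46, 0, 0, 1], [-0.1, -0.05, -0.06, -0.58, 0, 0, 1], [-0.1, -0.06, -0.08, -0.7, 0, 0, 1], [-0.1, -0.06, -0.08, -0.7, 0, 0, 1]]])

```text
clock: 12.35
eef_pos: [0.5183, -0.1058, 0.0699]
eef_rot: [-0.709, 1.455, 0.708]
wrist_force: [-0.7, -0.1, 4.2]
grip_width: 0.0165
```

```bash
python3 -c "
from h import *
go([.5213,-.1015,.0696],171.2-90)"
```

```text
k 0 shift cm [0.03 0.03 0.53] turn [-0.5101 -0.0027 -0.0016] deg 29.2
k 180 shift cm [0.03 0.03 0.53] turn [ 2.6315e+00 -2.2000e-03  3.6000e-03] deg 150.8
t 12.35 pos [ 0.5183 -0.1058  0.0699] q [ 0.592  0.696 -0.624  1.938  0.617  0.709  0.5  ] F [-0.7 -0.1  4.2] M [-0.15  0.26  0.  ] w 0.0165
[[-0.003 -0.788  0.616]
 [-0.002  0.616  0.788]
 [-1.     0.001 -0.003]]
```

Call:
arm_command(increments=[[[0, 0.03, 0.05, -0.1, 0, 0, 1], [0, 0.06, 0.1, -0.2, 0, 0, 1], [0, 0.08, 0.15, -0.3, 0, 0, 1], [0, 0.08, 0.15, -0.4, 0, 0, 1], [0, 0.08, 0.15, -0.48, 0, 0, 1], [0, 0.08, 0.15, -0.54, 0, 0, 1], [0, 0.08, 0.15, -0.58, 0, 0, 1], [0, 0.08, 0.15, -0.58, 0, 0, 1]]])

```text
clock: 13.15
eef_pos: [0.5193, -0.1001, 0.07]
eef_rot: [-1.143, 1.246, 1.149]
wrist_force: [-0.7, 8.9, 3.5]
grip_width: 0.0166
```

```bash
python3 -c "
from h import *
go([.5213,-.1015,.0696],171.2-90)"
```

```text
k 0 shift cm [ 0.04 -0.21 -0.12] turn [ 0.0685  0.0037 -0.0012] deg 3.9
k 180 shift cm [ 0.04 -0.21 -0.12] turn [-3.0731e+00  1.8000e-03  5.6000e-03] deg 176.1
t 13.15 pos [ 0.5193 -0.1001  0.07  ] q [ 0.678  0.744 -0.756  1.933  0.73   0.764  0.982] F [-0.7  8.9  3.5] M [ 1.91  0.04 -0.56] w 0.0166
[[-0.001 -0.996  0.085]
 [ 0.004  0.085  0.996]
 [-1.     0.001  0.004]]
```

A resisting torque of -0.56 N·m shows at 3.9° past a quarter turn. I'll push slightly further to confirm that the end is firm.

Call:
arm_command(increments=[[[0, 0, 0, -0.06, 0, 0, 1], [0, 0, 0, -0.12, 0, 0, 1], [0, 0, 0, -0.12, 0, 0, 1]]])

```text
clock: 13.45
eef_pos: [0.5197, -0.1005, 0.0703]
eef_rot: [-1.231, 1.191, 1.235]
wrist_force: [-1.3, 6.8, 5.9]
grip_width: 0.0165
```

```bash
python3 -c "
from h import *
go([.5213,-.1015,.0696],171.2-90)
p,d=grab('wrist'); cv2.imwrite('pics/j.png',p)"
```

```text
k 0 shift cm [ 0.07 -0.16 -0.1 ] turn [ 0.1866  0.0036 -0.0005] deg 10.7
k 180 shift cm [ 0.07 -0.16 -0.1 ] turn [-2.955e+00  7.000e-04  5.400e-03] deg 169.3
t 13.45 pos [ 0.5197 -0.1005  0.0703] q [ 0.696  0.754 -0.782  1.932  0.753  0.777  1.084] F [-1.3  6.8  5.9] M [ 1.82 -0.08 -1.18] w 0.0165
[[-0.    -0.999 -0.033]
 [ 0.004 -0.033  0.999]
 [-1.     0.     0.004]]
```

View pics/j.png

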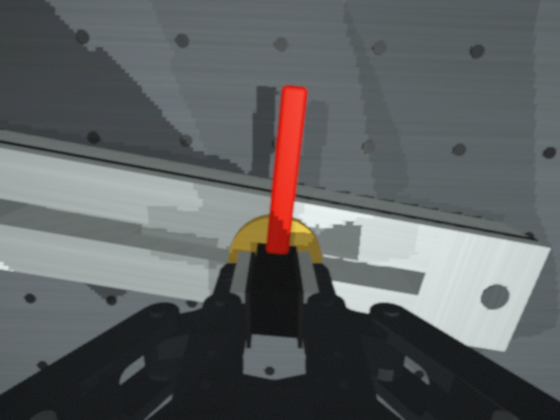

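The wrist view shows the lever (278,252)→(294,88) across the rail. It lags the tool by about 5.6°, so the tool is now twisting in the grip against a firm end, with the torque doubled to -1.18 N·m. I'll unwind the tool to match the post and let go.

Call:
arm_command(increments=[[[0, 0, 0, 0.05, 0, 0, 1], [0, 0, 0, 0.1, 0, 0, 1], [0, 0, 0, 0.1, 0, 0, 1]]], force=40)

```text
clock: 13.8
eef_pos: [0.52, -0.1007, 0.0701]
eef_rot: [-1.159, 1.238, 1.161]
wrist_force: [1.5, 6.7, 0.2]
grip_width: 0.0163
```

Call:
arm_command(increments=[[[0, 0, 0, 0, 0, 0, 0.6], [0, 0, 0, 0, 0, 0, 0.3], [0, 0, 0, 0, 0, 0, 0], [0, 0, 0, 0, 0, 0, -0.5], [0, 0, 0, 0, 0, 0, -1], [0, 0, 0, 0, 0, 0, -1], [0, 0, 0, 0, 0, 0, -1]]])

```text
clock: 14.5
eef_pos: [0.5198, -0.1024, 0.0703]
eef_rot: [-1.161, 1.239, 1.161]
wrist_force: [1.0, 0.8, 0.2]
grip_width: 0.0856
```

```bash
python3 -c "
from h import *
go([.5213,-.1015,.0696],171.2-90)"
```

```text
k 0 shift cm [ 0.07 -0.15  0.1 ] turn [ 0.0887 -0.0002 -0.0001] deg 5.1
k 180 shift cm [ 0.07 -0.15  0.1 ] turn [-3.0529e+00  2.0000e-04 -3.0000e-04] deg 174.9
t 14.5 pos [ 0.5198 -0.1024  0.0703] q [ 0.682  0.745 -0.759  1.932  0.737  0.767  1.   ] F [1.  0.8 0.2] M [ 0.03  0.02 -0.03] w 0.0856
[[-0.    -0.998  0.065]
 [-0.     0.065  0.998]
 [-1.     0.    -0.   ]]
```

Released. Rising straight up, then backing off so the camera sees the post.

Call:
arm_command(increments=[[[-2, 0, 0, 0, 0, 0, -1], [-5, 0, 0, 0, 0, 0, -1], [-9, 0, 0, 0, 0, 0, -1], [-13, -2, 0, 0, 0, 0, -1], [-14, -6, 0, 0, 0, 0, -1], [-14, -8, 0, 0, 0, 0, -1], [-14, -8, 0, 0, 0, 0, -1], [-14, -8, 0, 0, 0, 0, -1]]])

```text
clock: 15.3
eef_pos: [0.5991, -0.1072, 0.2099]
eef_rot: [-1.161, 1.24, 1.163]
wrist_force: [0.4, 0.3, -0.2]
grip_width: 0.0853
```

Run:
```python
from h import *
go([.5213,-.1015,.0696],171.2-90)
p,d=grab('wrist'); cv2.imwrite('pics/k.png',p); grab('top')
p,w=cloud('wrist')
c=np.array([.5169,-.1303]); a=np.radians(81.2); Y=np.array([np.cos(a),np.sin(a)]); X=np.array([Y[1],-Y[0]]); A=np.column_stack([X,Y])
g=cv2.cvtColor(p,cv2.COLOR_BGR2HSV);H,S,V=g[...,0],g[...,1],g[...,2]
near=np.hypot(w[...,0]-.52,w[...,1]+.1)<.1
def st(n,m):
    q=w[m&near]; r=(q[:,:2]-c)@A*1000; print(n,len(q),'z',np.percentile(q[:,2],[5,50,95]).round(4),cv2.minAreaRect(r.astype(np.float32)))
st('red',((H<8)|(H>172))&(S>120)&(w[...,2]>.03))
st('yel',(H>15)&(H<35)&(S>100)&(w[...,2]>.03))
st('rail',(V>100)&(S<60)&(abs(w[...,2]-.038)<.005))
p,w=cloud('top')
for n,u,v in(('bottle',342,127),('ring',257,113),('cap',191,138)): print(n,ray("top",u,v,.02))
```

```text
k 0 shift cm [14.04  7.78  0.06] turn [ 0.0892  0.0001 -0.0013] deg 5.1
k 180 shift cm [14.04  7.78  0.06] turn [-3.0524e+00  2.0000e-03  2.0000e-04] deg 174.9
t 15.3 pos [ 0.5991 -0.1072  0.2099] q [ 0.7    0.673 -0.876  1.649  0.569  1.095  1.167] F [ 0.4  0.3 -0.2] M [-0.03 -0.02 -0.05] w 0.0853
[[-0.001 -0.998  0.064]
 [ 0.     0.064  0.998]
 [-1.     0.001  0.   ]]
red 1006 z [0.0548 0.0563 0.0576] ((-35.514678955078125, 29.11224365234375), (52.37189865112305, 9.968730926513672), 0.061924710869789124)
yel 1623 z [0.0433 0.0445 0.0561] ((-0.784881591796875, 29.451213836669922), (42.08556365966797, 42.21031188964844), 50.28833770751953)
rail 14026 z [0.0372 0.0384 0.0397] ((0.3613166809082031, 30.582504272460938), (60.18301773071289, 199.44354248046875), 0.05596327409148216)
bottle [ 0.76033029 -0.07656144  0.02      ]
ring [0.78859466 0.10862213 0.02      ]
cap [0.72887642 0.2489374  0.02      ]
```

View pics/k.png

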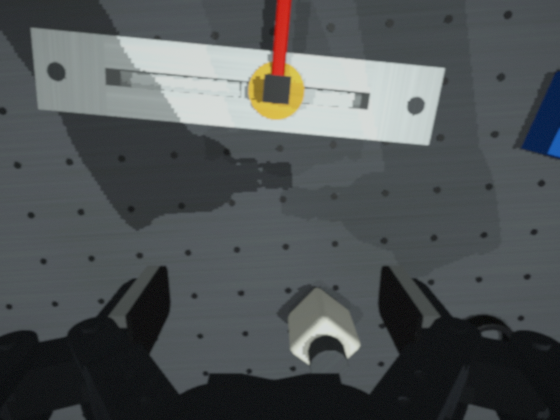

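Wrist view: the post is at (277,88) in the slot, collar flat on the rail (top z 0.0445, expected 0.044), lever at 90.0° to the rail. Last check: compare the top camera before and after at the bystanders, then hand in.

Run:
```python
from h import *
a=cv2.imread('pics/a.png'); b=load('top')[0]
for n,u,v in(('bottle',342,130),('ring',257,113),('cap',191,138)):
    t=a[v-18:v+18,u-18:u+18]; r=cv2.matchTemplate(b[v-30:v+30,u-30:u+30],t,cv2.TM_CCOEFF_NORMED); print(n,cv2.minMaxLoc(r)[1::2],'(12,12)=unmoved')
s=readout.read_state(); print(s["clock"],s["wrist_force"].round(1))
robot.job_done()
```

```text
bottle (0.9964163303375244, (12, 12)) (12,12)=unmoved
ring (0.9906291961669922, (12, 12)) (12,12)=unmoved
cap (0.9984884262084961, (12, 12)) (12,12)=unmoved
15.4 [-0.3 -0.1  0.2]
the job is handed in; nothing more can be done
```

I moved the middle-sized post from the blue stand into the rail's slot, collar flush, and slid it toward the middle until it hit the hidden stop. There I swung the lever a quarter turn anticlockwise against a firm end, let go and backed away. The job was handed in at 15.4 s.

**Last checks**
- **Collar:** its top measured 0.0445 m, against 0.044 m expected for lying flush.
- **Stop:** the force rose from 5 N while sliding to 23 N at contact. The post now stands at about +29 mm along the slot.
- **Lever:** it is within 0.1° of square to the rail after release. At the end of the turn the resisting torque doubled to -1.18 N·m.
- **Bystanders:** the bottle, ring and cap match the first top picture exactly, and the wrist force was about 0 with nothing touched.

**One disagreement:** a wrist picture taken while I was still pushing showed the lever about 5° past square. After release it measured square, so I put that down to twist in the grip and perspective. I did not check for any play left at the end of the turn.

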